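Re-clamp the magnifier lamp to the glass shelf

ROBOT

A 7-joint arm with a two-finger parallel gripper is mounted at the origin on the work surface. World frame = base frame: x ahead of the robot, y to its left, z up, the work surface at z = 0. Lengths are in m, angles in degrees, forces in N, time in s.
With the tool pointing down it reaches from about 0.35 to 0.775 m from the base axis. Payload 3.1 kg.
Tool frame: the origin (TCP) lies on the centre line of the jaws, within the pads' length; the fingertips stand 17 mm ahead of it and the grasp point (between the pads) lies 2 mm behind it (robot.tip_reach is the distance from the TCP to the fingertips, in m); z points along the fingers, y is the direction in which the jaws open and shut (so a half turn about z gives the same grasp; the last joint's range is limited). The gripper opens to 85 mm and grips with 20 to 120 N. Pads are 22 mm wide; open, the fingers measure 114 mm over their backs; the gripper's body (76 mm by 85 mm) begins 54 mm behind the grasp point. The pads swing forward as they close: fully open they stand 13 mm farther back than shut.
Start: joints at [71.064, 17.813, 0.802, 86.603, -0.252, 75.585, -1.558], TCP at [0.157, -0.527, 0.248] pointing down, gripper open.
Joint ranges: [-154.91, 154.91], [-16.99, 109.72], [-72.82, 74.43], [7.12, 147.25], [-82.49, 262.49], [11.32, 116.49], [-174.64, 174.64]. Speed limits (degrees/s): [159.86, 159.86, 180, 180, 180, 180, 180].

INTERFACE

Orientations are given as [roll, pitch, yaw] about the fixed x, y, z axes, in that order (R = Rz(yaw) Ry(pitch) Rx(roll)).
In Python, from station import robot, fingers, vision, workorder, recognise gives the robot as it stands. Calls block until the motion is done:
- robot.move_to(position, orientation): joint-space move of the TCP to a pose.
- robot.line_to(position, orientation=None, velocity=0.15, f_stop=None): straight line of the TCP; orientation=None keeps the orientation; velocity is the mean speed in m/s. With f_stop (N) it stops when the force on the tool has changed by that much, and returns True; else False.
- robot.move_j(angles): joint-space move.
- fingers.gripper_to(opening, force=None): opening from 0.0 (shut) to 1.0 (fully open); force is the grip in N (None keeps the last); returns when the fingers have stopped.
- robot.pause(seconds).
- robot.inverse_kinematics(position, orientation): joint angles nearest the present ones, or None.
- vision.grab_frame(name): name is "scene" or "top" or "wrist"; returns the picture (400x640x3 uint8, red, green, blue); there is no depth.
- vision.calibration(name): a dict with "mtx" (3x3 intrinsics, pixels), "extrinsics" (4x4, takes a point from world to camera coordinates); the wrist camera has in their place "T_tool_cam" (4x4, takes a point from camera to tool coordinates, whose origin is the TCP and whose axes are the flange's). Camera axes: x right, y up, looking along -z (the intrinsics and any distortion apply to the point x, -y, -z); pixel columns grow to the right and rows downward; lengths in m; the calibration is good to about 2 mm. A picture is of the moment at which its call begins: read the wrist's pose just before it. calibration takes no time and is no camera call.
A pose or a line that the arm cannot do raises robot.PlanningError and nothing moves.
- workorder.close_job(): hands the job in, once; it reports no verdict.
Trained networks look in the newest picture that a camera, given by its name, has taken for a name from the list of things; names that differ only in an ending like _2 or _b are one class to them, and where a whole thing is asked for, a point or a joint stands for the part that bears it (a point fixed in the world has none). Each returns a list of dicts, best first, with "p" (0 to 1); they miss things now and then, are a little off and sometimes report something else, mostly with a low value. They report only what shows in the picture. A call takes as long as a camera call. They do not tell look-alikes from the thing itself.
- recognise(label, camera): "rect" ([centre column, centre row, width, height] in pixels, round what is visible of it).
Readings, each from a call of its own:
- robot.current_time_s(): time.
- robot.current_joint_positions(): joint angles.
- robot.current_dq(): joint speeds.
- robot.current_joint_torque(): joint torques, N m.
- robot.current_tool_pos(): TCP position.
- robot.current_eef_rot(): TCP orientation.
- robot.current_contact_force(): force on the tool from outside, world axes, zero at the start.
- robot.current_torque(): the same for the moment, N m.
- robot.current_finger_gap(): opening from 0.0 (shut) to 1.0 (fully open).
Only numpy, scipy, OpenCV 4.12 (cv2) and the standard library are available. Lean on these libraries where they do the work, as an engineer would, in place of code of your own. Each camera call takes 0.05 s, during which the arm holds its last target.

TASK

The magnifier lamp's clamp has worked loose and crept forward on the front edge of the glass shelf. Gently push the clamp back until it sits fully home against the edge, then turn the four-lobed knob under the shelf to tighten it until it grips firmly, when it takes a push of about 10 N on the end of a lobe to turn it on; go no further, as the glass cracks if it is overtightened. Leave the bottles standing where they are.

Things in the scene. Friction and masses are not known exactly. Their poses are not given: they have to be found in the camera images.
- shelf: fixed aluminium riser frame: 4 round legs, radius 12 mm, 272 mm to either side of its middle, 22 and 178 mm in from the front edge; the glass lies on top, 170 mm above the desk. Origin on the desk below the middle of the glass's front edge (the edge nearest the robot); x level, square to that edge, inwards under the glass; y along the edge; z up.
- clamp (a joint): m; how far the lamp clamp stands off its seat on the glass's front edge: 0 fully home (hard stop), negative: that far out towards the robot (starts 9 to 18 mm out; within 2 mm is home). It slides only along the shelf's x; with the screw slack this takes about 4 to 5 N when slow, and about 6 N more for each 100 mm/s.
- clamp_face (a point): middle of the front face (facing the shelf's -x, the robot) of the clamp's upright steel back, 36 mm wide, 8 mm thick, 118 to 196 mm above the desk; this point is 160 mm up. Push here along the shelf's +x. From its bottom a 36 mm wide arm (underside 118 mm up) runs 46 mm in under the shelf with the screw, 29 mm behind this face. On top, 31 mm behind this face, stands the lamp's pole, radius 7 mm.
- spindle: the clamp's upright steel screw with knob and round foot (radius 16 mm). Its origin lies on the screw's axis at the knob's mid-height; axes as the shelf's. It moves with the clamp and rises 3 mm a turn. From the start its foot meets the underside of the glass after 0.04 to 0.95 turn (not told by the readings); half a turn further it presses on the glass with about 80 N, more and more steeply.
- knob (a joint): rad; turn of the knob, growing anticlockwise seen from above, which raises the screw and tightens (starts 4.7 to 6). At 0 knob_lobe points along the shelf's x. Turned slowly it takes 3 to 5 N at a lobe while the foot is free, more as the foot bears: 10 N makes 40 to 60 N of clamping. 20 to 130 N is a good grip; over 150 N the glass cracks. It stays where left.
- knob_centre (a point): centre of the black knob at the screw's lower end, on its axis, at mid-height (89 to 95 mm above the desk, rising with the screw): hub radius 15 mm, 26 mm high; four round-ended lobes at 90 degrees, 16 mm wide, 18 mm high, reaching 40 mm out. With the clamp home the axis is 20 mm inside the edge: lobes facing the robot stand out and can be pushed round with shut fingertips at a slant, one after another.
- knob_lobe (a point): outer end of one of the knob's four lobes, 40 mm from the axis, at mid-height
- bottle_a: small brown pigment bottle with white dropper cap, 26 mm wide, 80 mm high, standing loose on the glass shelf, left; origin at the centre of its underside
- bottle_b: the like bottle on the glass shelf, right; origin at the centre of its underside
- bottle_c: the like bottle standing on the desk near the shelf's left front leg; origin at the centre of its underside
- wash_bottle: clear wash bottle with bent spout, 66 mm wide, 140 mm high to its cap, loose on the glass shelf, back left; origin at the centre of its underside
- glass: clear glass plate of the shelf, 200 x 600 x 10 mm, 3 kg, lying loose on the legs between small brackets at its back and sides; underside 170 mm, top 180 mm above the desk. Origin at the centre of its underside; axes as the shelf's
Mind the look-alikes: they are no part of the job. Leave any blue look-alike of the bottle_a alone.

How it is judged:
By the outcome, as a careful person would: the job done as asked, in the order asked, and still so for the second after the job is handed in, with the robot touching nothing.
It also fails if it takes over 72 s, if anything falls off the work surface, if the arm or the gripper's body presses on something with over 40 N, if the wrist force passes 120 N, or if a joint passes its speed limit or range.

## Working session

There is one attempt and no reset: what is moved stays moved. The work goes in short steps, each a Python script; the robot and the scene stay as the last script left them, time stands still between calls to the robot, and variables do not carry over. Pictures are saved under pics/ and viewed, and the job is handed in when it is done.

```bash
ls; mkdir -p pics
python3 - <<'E'
from station import robot, fingers, vision, workorder, recognise
import cv2
for n in ["scene","top","wrist"]:
    im=vision.grab_frame(n); cv2.imwrite(f"pics/{n}0.png",im[:,:,::-1])
    c=vision.calibration(n); print(n,c)
    for l in ["clamp_face","knob_centre","knob_lobe","shelf","bottle_a","glass","wash_bottle"]:
        print(l,[(round(d['p'],2),[round(v) for v in d['rect']]) for d in recognise(l,n)][:5])
print(robot.current_time_s(),robot.current_tool_pos(),robot.current_eef_rot())
E
```

```text
pics
scene {'mtx': array([[514.79033159,   0.        , 310.03128744],
       [  0.        , 514.79033159, 203.29633369],
       [  0.        ,   0.        ,   1.        ]]), 'extrinsics': array([[-0.79859156, -0.60187212,  0.00121135,  0.51989619],
       [ 0.48841597, -0.646874  ,  0.58566533, -0.35680723],
       [-0.35171204,  0.46829903,  0.81055207, -1.0642555 ],
       [ 0.        ,  0.        ,  0.        ,  1.        ]])}
clamp_face [(0.62, [369, 113, 75, 226])]
knob_centre [(0.56, [341, 214, 33, 33])]
knob_lobe [(0.6, [340, 213, 30, 30])]
shelf [(0.95, [279, 212, 236, 238])]
bottle_a [(0.84, [248, 236, 13, 25]), (0.77, [314, 291, 15, 26]), (0.63, [363, 136, 10, 30]), (0.55, [268, 316, 14, 21]), (0.24, [280, 214, 243, 245])]
glass [(0.66, [286, 198, 249, 219]), (0.18, [342, 214, 30, 29])]
wash_bottle [(0.85, [200, 216, 51, 72])]
top {'mtx': array([[390.0764407 ,   0.        , 318.08124899],
       [  0.        , 390.0764407 , 201.65881846],
       [  0.        ,   0.        ,   1.        ]]), 'extrinsics': array([[-0.00209734, -0.99960309,  0.02809381,  0.02352967],
       [ 
[... 514 characters left out ...]
st {'mtx': array([[329.53307382,   0.        , 315.98260904],
       [  0.        , 329.53307382, 200.82045598],
       [  0.        ,   0.        ,   1.        ]]), 'T_tool_cam': array([[ 3.01471257e-04,  9.48953444e-01,  3.15416027e-01,
         8.05065016e-02],
       [ 9.99999947e-01, -3.24053640e-04,  1.91511396e-05,
         1.83765657e-03],
       [ 1.20385252e-04,  3.15416005e-01, -9.48953492e-01,
        -1.26254924e-01],
       [ 0.00000000e+00,  0.00000000e+00,  0.00000000e+00,
         1.00000000e+00]])}
clamp_face []
knob_centre []
knob_lobe []
shelf []
bottle_a []
glass []
wash_bottle []
1.2 [ 0.15663646 -0.52723048  0.24830307] [-1.79999772e+02  2.97187278e-03  1.65497306e+01]
```

View pics/scene0.png

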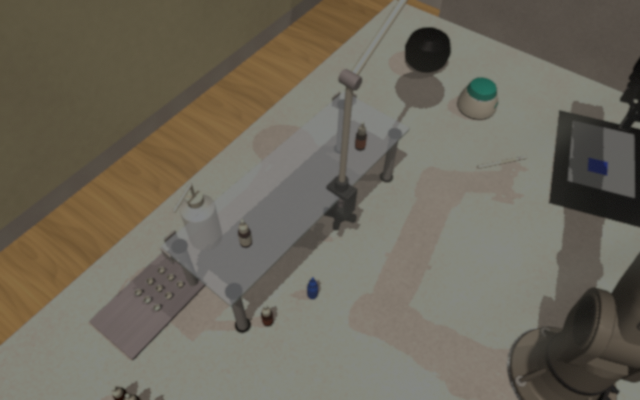

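View pics/top0.png

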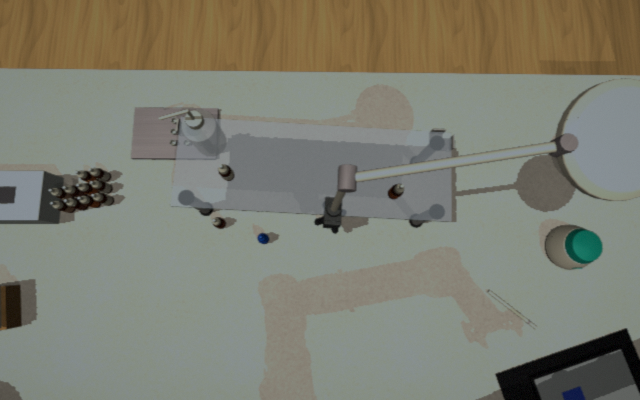

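Run:
```python
import cv2
a=cv2.imread("pics/scene0.png")[170:340,240:400]; cv2.imwrite("pics/s0c.png",cv2.resize(a,None,fx=3.5,fy=3.5,interpolation=cv2.INTER_CUBIC))
a=cv2.imread("pics/top0.png")[110:260,170:470]; cv2.imwrite("pics/t0c.png",cv2.resize(a,None,fx=2.6,fy=2.6,interpolation=cv2.INTER_CUBIC))
```

```text
(no output)
```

View pics/s0c.png

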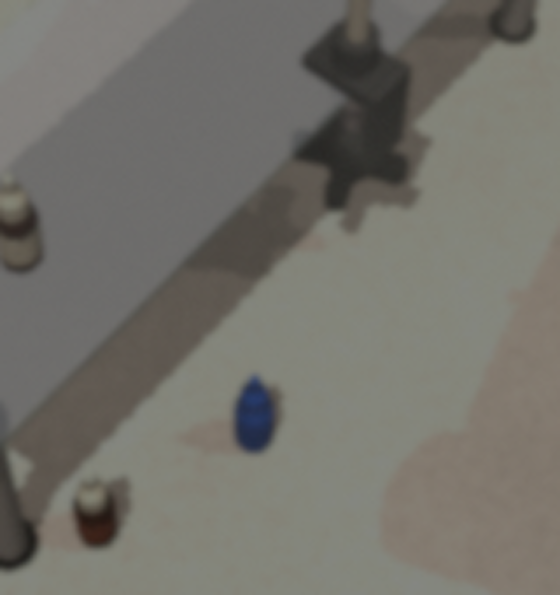

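View pics/t0c.png

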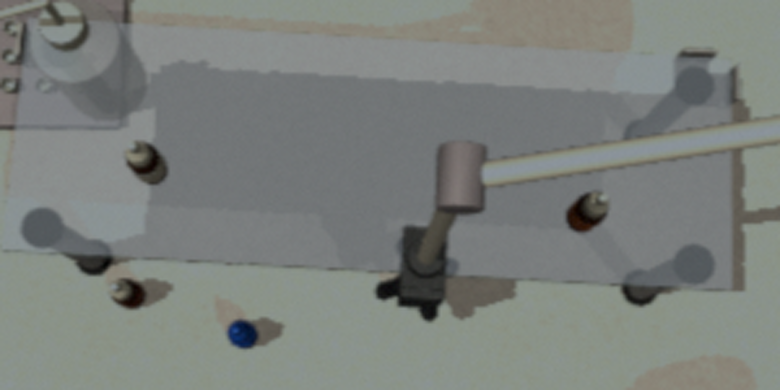

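The scene view shows the clamp at about (341,200) with the knob at (341,214). In the top view the clamp is at (332,213). Bottles on the glass are at scene (245,236) and (362,137). bottle_c is the brown one at (267,316), and the blue look-alike at (313,289) is to be left alone. The clamp and knob have no look-alikes. Next I'll localise the shelf.

```bash
cat > h.py <<'E'
import numpy as np, cv2
from scipy.spatial.transform import Rotation as Ro
from station import robot, fingers, vision, workorder, recognise
def ray(n,uv,T=None):
    c=vision.calibration(n); K=c['mtx']
    d=np.linalg.inv(K)@np.array([uv[0],uv[1],1.]); d=np.array([d[0],-d[1],-d[2]])
    M=np.linalg.inv(c['extrinsics']) if T is None else T@c['T_tool_cam']
    return M[:3,3], M[:3,:3]@d
def atz(n,uv,z,T=None):
    o,d=ray(n,uv,T); return o+d*(z-o[2])/d[2]
def toolT():
    T=np.eye(4); T[:3,:3]=Ro.from_euler('xyz',robot.current_eef_rot(),degrees=True).as_matrix(); T[:3,3]=robot.current_tool_pos(); return T
def proj(n,P,T=None):
    c=vision.calibration(n); E=c['extrinsics'] if T is None else np.linalg.inv(T@c['T_tool_cam'])
    p=E[:3,:3]@np.asarray(P)+E[:3,3]; q=c['mtx']@np.array([p[0],-p[1],-p[2]]); return q[:2]/q[2]
E
python3 - <<'E'
from h import *
np.set_printoptions(precision=4,suppress=True)
for uv in [(172,206),(455.4,221.5),(452,135)]: print('glass',atz('top',uv,.18))
a,b=atz('top',(172,206),.18),atz('top',(455.4,221.5),.18); print(np.linalg.norm(a-b),np.degrees(np.arctan2(*(b-a)[:2]))) 
print('knob scene',atz('scene',(341,214),.092),'top',atz('top',(331,222),.092))
for uv in [(323,223.5),(336,231)]: print('clamp top front', atz('top',uv,.196))
for uv in [(219.5,222.5),(263,239)]: print('c,blue', atz('top',uv,.06))
E
```

```text
glass [0.5779 0.3358 0.18  ]
glass [ 0.5457 -0.2665  0.18  ]
glass [ 0.739  -0.2707  0.18  ]
0.6032030505583381 -176.94068565215562
knob scene [ 0.5644 -0.0039  0.092 ] top [ 0.5544 -0.0054  0.092 ]
clamp top front [0.5393 0.0177 0.196 ]
clamp top front [ 0.5238 -0.0092  0.196 ]
c,blue [0.5565 0.2617 0.06  ]
c,blue [0.5169 0.1564 0.06  ]
```

```bash
cat >> h.py <<'E'
YAW=-3.06
def ori(alpha,yaw=YAW):
    a=np.radians(alpha);p=np.radians(yaw)
    z=np.array([np.cos(a)*np.cos(p),np.cos(a)*np.sin(p),-np.sin(a)]);x=np.array([np.sin(a)*np.cos(p),np.sin(a)*np.sin(p),np.cos(a)])
    R=np.column_stack([x,np.cross(z,x),z]); return list(Ro.from_matrix(R).as_euler('xyz',degrees=True)),R
E
python3 - <<'E'
from h import *
np.set_printoptions(precision=1,suppress=True)
print(ori(30))
for al in [20,30,40,50,60]:
  for tip in [(.545,0,.092),(.46,0,.16),(.53,.0,.16)]:
    o,R=ori(al); p=np.array(tip)-R[:,2]*.017
    q=robot.inverse_kinematics(p,o); print(al,tip,None if q is None else np.array(q))
E
```

```text
([np.float64(180.0), np.float64(-60.00000000000001), np.float64(-3.0600000000000005)], array([[ 0.5, -0.1,  0.9],
       [-0. , -1. , -0. ],
       [ 0.9,  0. , -0.5]]))
20 (0.545, 0, 0.092) None
20 (0.46, 0, 0.16) None
20 (0.53, 0.0, 0.16) None
30 (0.545, 0, 0.092) None
30 (0.46, 0, 0.16) None
30 (0.53, 0.0, 0.16) None
40 (0.545, 0, 0.092) [ 47.2  24.3 -61.2 142.9 137.5  37.7 133.8]
40 (0.46, 0, 0.16) None
40 (0.53, 0.0, 0.16) [-59.2  -4.   51.6 144.1 138.   15.4 126.4]
50 (0.545, 0, 0.092) [ 22.5  11.2 -30.2 135.7 116.6  12.2 148.6]
50 (0.46, 0, 0.16) [ 55.2 -15.7 -51.8 140.5 -50.6  13.4 -47.1]
50 (0.53, 0.0, 0.16) [ -69.2   -6.9   61.3  135.7   57.9   14.  -151.8]
60 (0.545, 0, 0.092) [  21.2   11.6  -28.1  126.9   36.7   15.8 -131.1]
60 (0.46, 0, 0.16) [ 60.6 -11.6 -57.2 131.6 -20.6  25.8 -75.5]
60 (0.53, 0.0, 0.16) [  48.9    4.5  -54.7  123.5   18.    25.1 -112.2]
```

```bash
cat >> h.py <<'E'
lim=np.array([[-154.91,154.91],[-16.99,109.72],[-72.82,74.43],[7.12,147.25],[-82.49,262.49],[11.32,116.49],[-174.64,174.64]])
def ori3(alpha,yaw=YAW,roll=0):
    R=ori(alpha,yaw)[1]@Ro.from_euler('z',roll,degrees=True).as_matrix()
    return list(Ro.from_matrix(R).as_euler('xyz',degrees=True)),R
def marg(q): q=np.array(q); return np.min(np.minimum(q-lim[:,0],lim[:,1]-q))
E
python3 - <<'E'
from h import *
np.set_printoptions(precision=0,suppress=True)
res=[]
for al in [40,45,50,55]:
 for yaw in range(-75,76,15):
  for roll in [0,90,180,-90]:
   ms=[]
   for tip in [(.53,.03,.09),(.53,-.04,.09),(.52,0,.155)]:
    o,R=ori3(al,yaw,roll); p=np.array(tip)-R[:,2]*.017
    q=robot.inverse_kinematics(p,o); ms.append((-1,None) if q is None else (marg(q),np.array(q)))
   res.append((min(m[0] for m in ms),al,yaw,roll,ms[0][1],ms[1][1],ms[2][1]))
res.sort(key=lambda r:-r[0])
for r in res[:25]: print(*r)
print(robot.current_time_s())
E
```

```text
39.575796422878426 50 75 -90 [ 42.  30. -28. 108. -34.  52. 116.] [ 48.  33. -28. 103. -30.  58. 117.] [ 47.  25. -29. 104. -32.  62. 113.]
39.45962795142424 40 75 -90 [ 46.  35. -27. 108. -43.  56. 127.] [ 52.  39. -28. 102. -36.  62. 126.] [ 49.  29. -26. 105. -41.  65. 123.]
39.40707179280639 45 75 -90 [ 44.  33. -27. 108. -39.  54. 122.] [ 50.  36. -27. 102. -34.  60. 122.] [ 47.  27. -27. 105. -37.  63. 118.]
39.30444150850077 50 75 90 [ 35.  29. -18. 108. -40.  55. -60.] [ 39.  31. -15. 103. -37.  61. -57.] [ 36.  23. -15. 105. -38.  64. -63.]
39.040912098651475 55 75 -90 [ 41.  29. -30. 107. -28.  50. 108.] [ 47.  31. -30. 103. -24.  55. 111.] [ 46.  24. -31. 104. -27.  60. 106.]
38.452957104321115 45 75 90 [ 37.  31. -18. 108. -44.  57. -54.] [ 41.  34. -15. 103. -41.  63. -52.] [ 38.  25. -15. 105. -42.  66. -57.]
38.376168076124486 55 75 90 [ 33.  27. -19. 108. -34.  53. -67.] [ 37.  29. -16. 103. -32.  58. -62.] [ 35.  21. -16. 104. -33.  63. -68.]
38.106711189468456 55 75 0 [ 43.  29. -33. 107. -26.  50.  16.] [ 49.  32. -32. 103. -23.  55.  20.] [ 48.  24. -35. 103. -25.
[... 1728 characters left out ...]
-32. 119. -54.  43.  38.] [ 58.  33. -31. 113. -47.  49.  36.] [ 57.  24. -33. 115. -49.  53.  31.]
27.5540628614758 40 75 180 [  27.   32.   -2.  109.  -55.   65. -133.] [  30.   35.    3.  103.  -52.   72. -132.] [  28.   27.    2.  106.  -52.   74. -138.]
27.34132541409773 45 60 -90 [ 40.  26. -20. 118. -55.  46. 125.] [ 49.  29. -22. 113. -47.  50. 124.] [ 45.  19. -20. 115. -49.  55. 118.]
26.8131393459673 45 60 90 [ 39.  25. -19. 118. -56.  46. -55.] [ 43.  28. -15. 113. -51.  53. -54.] [ 40.  19. -15. 115. -51.  56. -61.]
26.723219601687262 45 -60 -90 [ -52.   28.   22.  115.   47.   51. -126.] [ -53.   27.   33.  121.   49.   43. -123.] [ -41.   18.   11.  116.   50.   59. -122.]
1.2
```

Run:
```python
from h import *
np.set_printoptions(precision=0,suppress=True)
res=[]
A=np.array([.580,-.006,.088])
for al in [35,40,45,50]:
 for yaw in range(-50,55,10):
  for roll in range(-180,180,45):
   ms=[]
   for d in [(-.03,.04,0),(-.055,0,0),(-.03,-.028,0),(-.045,0,.07)]:
    o,R=ori3(al,yaw,roll); p=A+np.array(d)-R[:,2]*.017
    q=robot.inverse_kinematics(p,o); ms.append((-1,None) if q is None else (marg(q),np.array(q)))
   res.append((round(min(m[0] for m in ms),1),al,yaw,roll,ms[0][1],ms[2][1],ms[3][1]))
res=[r for r in res if r[0]>5]
res.sort(key=lambda r:abs(r[2]+15))
for r in res[:30]: print(*r)
```

```text
5.6 40 -20 -180 [  9.  22. -41. 137. 108.  50. -51.] [ 37.  29. -62. 139. 117.  54. -45.] [-12.   4. -10. 138.  96.  31. -37.]
5.6 40 -20 -135 [  9.  22. -41. 137. 108.  50. -96.] [ 37.  29. -62. 139. 117.  54. -90.] [-12.   4. -10. 138.  96.  31. -82.]
5.6 40 -20 -90 [  25.   32.  -62.  136.  108.   62. -136.] [  37.   29.  -62.  139.  117.   54. -135.] [  37.   10.  -62.  137.   98.   39. -125.]
5.6 40 -20 45 [  9.  22. -41. 137. 108.  50.  84.] [ 37.  29. -62. 139. 117.  54.  90.] [-22.   4.   1. 139.  96.  31.  98.]
5.6 40 -20 90 [  9.  22. -41. 137. 108.  50.  39.] [ 37.  29. -62. 139. 117.  54.  45.] [-12.   4. -10. 138.  96.  31.  53.]
5.6 40 -20 135 [  9.  22. -41. 137. 108.  50.  -6.] [ 37.  29. -62. 139. 117.  54.   0.] [-12.   4. -10. 138.  96.  31.   8.]
8.8 45 -20 -180 [ -7.  16. -20. 135.  99.  35. -43.] [ 40.  25. -62. 136. 108.  45. -36.] [ -9.   3. -10. 135.  81.  27. -19.]
8.8 45 -20 -135 [ -7.  16. -20. 135.  99.  35. -88.] [ 40.  25. -62. 136. 108.  45. -81.] [ -9.   3. -10. 135.  81.  27. -64.]
8.8 45 -20 -90 [  28.   28.  -62.  134.  101.   54. -128.] [  40.   2
[... 2094 characters left out ...]
5.  21.  11. 139. 112.  42. 110.] [-60.  11.  32. 138.  91.  39. 132.]
7.3 35 -30 45 [-27.  24. -10. 134.  99.  52.  73.] [  2.  25. -31. 138. 110.  57.  74.] [-12.  11. -20. 136.  92.  49.  88.]
7.3 35 -30 90 [-27.  24. -10. 134.  99.  52.  28.] [  2.  25. -31. 138. 110.  57.  29.] [-12.  11. -20. 136.  92.  49.  43.]
7.3 35 -30 135 [-27.  24. -10. 134.  99.  52. -17.] [ 16.  30. -47. 138. 110.  65. -12.] [-12.  11. -20. 136.  92.  49.  -2.]
9.1 40 -30 -180 [-15.  21. -20. 132.  94.  50. -53.] [ -4.  19. -20. 136. 104.  45. -54.] [ -9.   8. -20. 133.  84.  44. -36.]
9.5 40 -30 -135 [ -6.  23. -31. 132.  95.  54. -97.] [ -4.  19. -20. 136. 104.  45. -99.] [ -9.   8. -20. 133.  84.  44. -81.]
```

```bash
cat >> h.py <<'E'
xh=np.array([np.cos(np.radians(YAW)),np.sin(np.radians(YAW)),0]); yh=np.array([-xh[1],xh[0],0]); zh=np.array([0,0,1.])
S0=np.array([.5618,.0346,0])
def sh2w(p): p=np.asarray(p,float); return S0+xh*p[0]+yh*p[1]+zh*p[2]
def w2sh(P): d=np.asarray(P)-S0; return np.array([d@xh,d@yh,d[2]])
O,RT=ori3(40,-30,180)
def tcp(tip): return list(np.asarray(tip)-RT[:,2]*.017)   # world tip -> TCP
def tipnow(): return np.array(robot.current_tool_pos())+RT[:,2]*.017
E
python3 - <<'E'
from h import *
np.set_printoptions(precision=3,suppress=True)
robot.line_to([0.20,-0.33,0.32],velocity=.3)
print(robot.current_time_s())
print(robot.inverse_kinematics(tcp(sh2w([-.13,-.02,.18])),O))
robot.move_to([0.33,-0.12,0.34],[180,0,-20]); print(robot.current_time_s(),robot.current_joint_positions())
print(robot.inverse_kinematics(tcp(sh2w([-.13,-.02,.18])),O))
print(robot.inverse_kinematics(tcp(sh2w([-.11,-.02,.14])),O))
fingers.gripper_to(0.0,60)
print(robot.current_time_s())
E
```

```text
2.0667
[ 26.489  -6.153 -65.273 139.962  66.985  44.712 -30.751]
3.1917 [ 51.782  -8.051 -29.315 101.289  -3.959  85.817 -87.137]
[ 31.168  -7.222 -68.998 139.913  66.338  43.311 -29.941]
[ 22.61   11.919 -67.535 140.881  82.685  58.669 -46.503]
3.9583
```

Run:
```python
from h import *
np.set_printoptions(precision=1,suppress=True)
for tip in [(-.11,-.02,.14),(-.10,-.04,.16)]:
  for roll in range(-180,180,20):
    o,R=ori3(40,-30,roll); q=robot.inverse_kinematics(list(sh2w(tip)-R[:,2]*.017),o)
    if q is not None: print(tip,roll,np.array(q), 'm',round(marg(q),1))
```

```text
(-0.11, -0.02, 0.14) -180 [ 22.6  11.9 -67.5 140.9  82.7  58.7 -46.5] m 5.3
(-0.11, -0.02, 0.14) -160 [ 24.6  13.  -70.1 140.9  83.1  59.9 -66.7] m 2.8
(-0.11, -0.02, 0.14) -140 [ 25.6  13.7 -71.4 140.8  83.3  60.7 -86.7] m 1.5
(-0.11, -0.02, 0.14) -120 [ -21.6    4.5  -20.2  142.    78.8   49.4 -105.1] m 5.3
(-0.11, -0.02, 0.14) -100 [ -21.6    4.5  -20.2  142.    78.8   49.4 -125.1] m 5.3
(-0.11, -0.02, 0.14) -80 [ -21.6    4.5  -20.2  142.    78.8   49.4 -145.1] m 5.3
(-0.11, -0.02, 0.14) -60 [ -21.6    4.5  -20.2  142.    78.8   49.4 -165.1] m 5.3
(-0.11, -0.02, 0.14) -40 [ 18.   10.  -62.1 141.   82.   56.5 173.8] m 0.9
(-0.11, -0.02, 0.14) -20 [ 18.   10.  -62.1 141.   82.   56.5 153.8] m 6.3
(-0.11, -0.02, 0.14) 0 [ 18.   10.  -62.1 141.   82.   56.5 133.8] m 6.3
(-0.11, -0.02, 0.14) 20 [ 18.   10.  -62.1 141.   82.   56.5 113.8] m 6.3
(-0.11, -0.02, 0.14) 40 [ 18.   10.  -62.1 141.   82.   56.5  93.8] m 6.3
(-0.11, -0.02, 0.14) 60 [ 18.   10.  -62.1 141.   82.   56.5  73.8] m 6.3
(-0.11, -0.02, 0.14) 80 [ 18.   10.  -62.1 141.   82.   56.5  53.8] m 6.3
(-0.11, -0.02, 0.14) 10
[... 854 characters left out ...]
3.8  62.8 143.5  79.9  48.7 161.4] m 3.8
(-0.1, -0.04, 0.16) 0 [-99.3  -3.8  62.8 143.5  79.9  48.7 141.4] m 3.8
(-0.1, -0.04, 0.16) 20 [-99.3  -3.8  62.8 143.5  79.9  48.7 121.4] m 3.8
(-0.1, -0.04, 0.16) 40 [-99.3  -3.8  62.8 143.5  79.9  48.7 101.4] m 3.8
(-0.1, -0.04, 0.16) 60 [-99.3  -3.8  62.8 143.5  79.9  48.7  81.4] m 3.8
(-0.1, -0.04, 0.16) 80 [ 26.7   3.3 -63.  140.2  79.7  48.2  61.5] m 7.0
(-0.1, -0.04, 0.16) 100 [ 26.7   3.3 -63.  140.2  79.7  48.2  41.5] m 7.0
(-0.1, -0.04, 0.16) 120 [ 26.7   3.3 -63.  140.2  79.7  48.2  21.5] m 7.0
(-0.1, -0.04, 0.16) 140 [ 26.7   3.3 -63.  140.2  79.7  48.2   1.5] m 7.0
(-0.1, -0.04, 0.16) 160 [-26.7   0.3  -9.7 141.6  77.5  46.  -18.1] m 5.7
```

Run:
```python
from h import *
np.set_printoptions(precision=3,suppress=True)
q0=np.array(robot.current_joint_positions()); q1=np.array([-21.6,4.5,-20.2,142,78.8,49.4,-45.1])
for f in [.35,.7,1]:
    robot.move_j(list(q0+f*(q1-q0))); print(robot.current_tool_pos(),robot.current_time_s())
T=toolT(); im=vision.grab_frame("wrist"); cv2.imwrite("pics/w1.png",im[:,:,::-1]); np.save("w1T.npy",T)
print(tipnow(),w2sh(tipnow()),robot.current_contact_force(),robot.current_eef_rot(),O)
for l in ["clamp_face","knob_centre","knob_lobe","spindle"]:
        print(l,[(round(d['p'],2),[round(v) for v in d['rect']]) for d in recognise(l,"wrist")][:5])
for l,p in dict(knob=(.02-.014,-.04,.092),clampbot=(-.009-.014,-.04,.118),edge1=(0,-.04,.17)).items(): print(l,proj('wrist',sh2w(p),T))
```

```text
[ 0.333 -0.155  0.251] 4.5083
[ 0.408 -0.113  0.205] 5.0583
[0.44  0.025 0.152] 5.7167
[0.452 0.018 0.142] [-0.109 -0.022  0.142] [-0.062 -0.337 -0.178] [179.745  50.137 149.319] [np.float64(180.0), np.float64(49.99999999999999), np.float64(150.00000000000003)]
clamp_face [(0.74, [366, 258, 79, 100])]
knob_centre [(0.66, [362, 231, 80, 44])]
knob_lobe [(0.68, [366, 230, 78, 45])]
spindle [(0.59, [362, 230, 84, 41]), (0.39, [365, 258, 78, 100])]
knob [361.259 230.245]
clampbot [349.744 253.962]
edge1 [364.021 328.149]
```

View pics/w1.png

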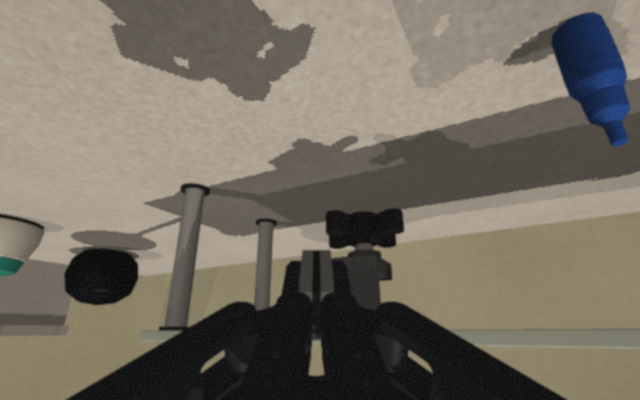

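The picture is upside down because the camera sits below the tool. The knob is at (365,229), hanging below the clamp at (366,265), against a prediction of (361,230). The blue bottle is at (590,75), well off to one side.

Run:
```python
import cv2
a=cv2.imread("pics/w1.png")[190:350,280:440]; a=cv2.convertScaleAbs(cv2.resize(a,None,fx=3.6,fy=3.6,interpolation=cv2.INTER_CUBIC),alpha=2,beta=10); cv2.imwrite("pics/w1c.png",cv2.rotate(a,cv2.ROTATE_180))
a=cv2.imread("pics/scene0.png")[170:240,310:380]; cv2.imwrite("pics/s0d.png",cv2.convertScaleAbs(cv2.resize(a,None,fx=8,fy=8,interpolation=cv2.INTER_CUBIC),alpha=2.2,beta=0))
```

```text
(no output)
```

View pics/w1c.png

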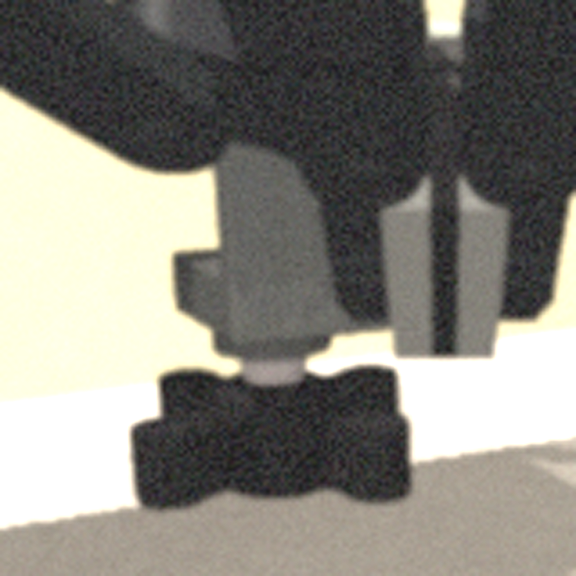

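View pics/s0d.png

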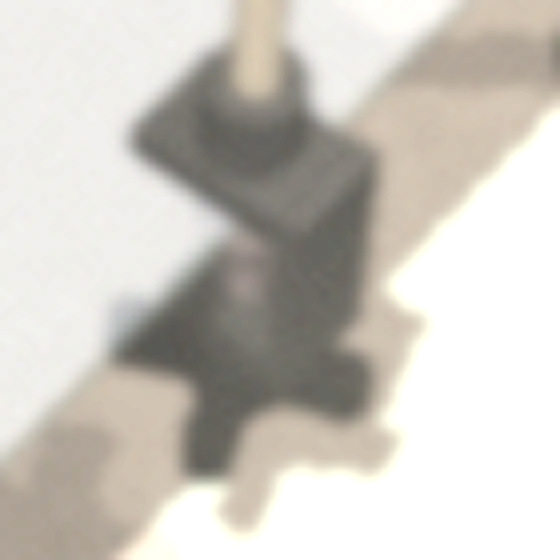

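```bash
cat > fit.py <<'E'
from h import *
from scipy.optimize import least_squares
def lobe_pts(ax,ay,z,th,k,n=24):
    a=np.radians(th+90*k); t=np.linspace(-np.pi/2,np.pi/2,n)
    l=32+8*np.cos(t); w=8*np.sin(t)
    X=ax+(l*np.cos(a)-w*np.sin(a))/1000; Y=ay+(l*np.sin(a)+w*np.cos(a))/1000
    return [sh2w((x,y,z+s)) for x,y in zip(X,Y) for s in (-.009,.009)]
E
python3 - <<'E'
from fit import *
np.set_printoptions(precision=4,suppress=True)
T=np.load("w1T.npy")
# lobes: k in order; print extents for theta candidates
obs=dict(f=(326.1,403.3),b=(329.7,395.))
best=[]
for th in np.arange(0,90,1.):
    def ext(ax,ay,z):
        c=np.array([np.array([proj('wrist',P,T) for P in lobe_pts(ax,ay,z,th,k)]) for k in range(4)])
        return c
    def r(p):
        c=ext(p[0],p[1],p[2]); 
        return [c[:,:,0].min()-326.1,c[:,:,0].max()-403.3, c[:,:,1].min()-209,]
    s=least_squares(r,[.006,-.04,.092]); c=ext(*s.x)
    best.append((th,s.cost,s.x,np.sort(c[:,:,0].min(1)),np.sort(c[:,:,0].max(1)),c[:,:,1].min(1)))
for b in best[::6]: print(*b)
for uv in [(336,228.5),(353.5,218.5)]: 
    P=w2sh(atz('scene',uv,.092)); print('scene lobe tip',P)
print('scene knob',w2sh(atz('scene',(341,214),.092)))
E
```

```text
Traceback (most recent call last):
  File "h.py", line 14, in proj
    c=vision.calibration(n); E=c['extrinsics'] if T is None else np.linalg.inv(T@c['T_tool_cam'])
ValueError: time passes only in moves, steps and waits
```

```bash
sed -i 's/^def ray/_C={}\ndef cal(n):\n    if n not in _C: _C[n]=vision.calibration(n)\n    return _C[n]\ndef ray/; s/c=vision.calibration(n)/c=cal(n)/; ' h.py; sed -i 's/_C\[n\]=cal(n)/_C[n]=vision.calibration(n)/' h.py
python3 - <<'E'
from fit import *
np.set_printoptions(precision=4,suppress=True)
T=np.load("w1T.npy")
for th in np.arange(0,90,5.):
    def ext(ax,ay,z):
        return np.array([np.array([proj('wrist',P,T) for P in lobe_pts(ax,ay,z,th,k,12)]) for k in range(4)])
    def r(p):
        c=ext(*p); return [c[:,:,0].min()-326.1,c[:,:,0].max()-403.3, c[:,:,1].min()-209]
    s=least_squares(r,[.006,-.04,.092]); c=ext(*s.x)
    print(th,s.cost.round(1),s.x,np.sort(c[:,:,0].min(1)).round(),np.sort(c[:,:,0].max(1)).round(),c[:,:,1].min(1).round())
for uv in [(336,228.5),(353.5,218.5)]: 
    P=w2sh(atz('scene',uv,.092)); print('scene lobe tip',P)
print('scene knob',w2sh(atz('scene',(341,214),.092)))
E
```

```text
0.0 0.0 [ 0.0542 -0.0553  0.0768] [326. 342. 365. 391.] [337. 359. 381. 403.] [228. 214. 209. 223.]
5.0 0.0 [ 0.0455 -0.0527  0.0795] [326. 338. 368. 390.] [338. 356. 383. 403.] [228. 212. 209. 224.]
10.0 0.0 [ 0.0356 -0.0496  0.0826] [326. 334. 370. 388.] [339. 352. 386. 403.] [227. 211. 209. 225.]
15.0 0.0 [ 0.0238 -0.0459  0.0864] [326. 330. 373. 387.] [340. 348. 390. 403.] [226. 210. 209. 226.]
20.0 0.0 [ 0.0129 -0.0422  0.0907] [326. 327. 376. 385.] [341. 344. 393. 403.] [226. 209. 210. 227.]
25.0 0.0 [ 0.0148 -0.041   0.0909] [326. 331. 381. 384.] [343. 346. 398. 403.] [226. 209. 212. 229.]
30.0 0.0 [ 0.0147 -0.0392  0.0918] [326. 335. 384. 385.] [342. 351. 402. 403.] [226. 209. 213. 230.]
35.0 0.0 [ 0.024  -0.0419  0.0889] [326. 338. 380. 387.] [341. 354. 400. 403.] [225. 209. 215. 230.]
40.0 0.0 [ 0.0358 -0.0462  0.0848] [326. 342. 376. 389.] [339. 357. 395. 403.] [224. 209. 216. 230.]
45.0 0.0 [ 0.0457 -0.0498  0.0813] [326. 344. 372. 390.] [338. 360. 391. 403.] [223. 209. 217. 230.]
50.0 0.0 [ 0.0542 -0.053   0.0783] [326. 347. 368. 390.] [337. 362. 387. 403.] [222. 209. 218. 230.]
55.0 0.0 [ 0.061  -0.0555  0.0758] [326. 350. 365. 391.] [336. 364. 383. 403.] [221. 209. 218. 230.]
60.0 0.0 [ 0.0654 -0.0573  0.0742] [326. 352. 362. 392.] [335. 367. 380. 403.] [220. 209. 219. 230.]
65.0 0.0 [ 0.0683 -0.0586  0.073 ] [326. 354. 358. 393.] [334. 369. 376. 403.] [219. 209. 220. 230.]
70.0 0.0 [ 0.0696 -0.0593  0.0724] [326. 355. 356. 393.] [334. 371. 373. 403.] [218. 209. 221. 230.]
75.0 0.0 [ 0.0684 -0.0592  0.0726] [326. 352. 358. 394.] [335. 370. 373. 403.] [217. 209. 221. 229.]
80.0 0.0 [ 0.0654 -0.0585  0.0734] [326. 349. 361. 393.] [336. 366. 376. 403.] [216. 209. 222. 229.]
85.0 0.0 [ 0.0609 -0.0573  0.0747] [326. 345. 363. 392.] [336. 363. 378. 403.] [215. 209. 223. 229.]
scene lobe tip [-0.0113  0.0005  0.092 ]
scene lobe tip [-0.025  -0.0469  0.092 ]
scene knob [ 0.0047 -0.0383  0.092 ]
```

The fit gives a knob angle of about 19° (mod 90), with the axis at shelf (0.013, −0.041). Next I'll push the clamp home.

Run:
```python
from h import *
np.set_printoptions(precision=4,suppress=True)
robot.line_to(tcp(sh2w((-.062,-.052,.153))),O,velocity=.1)
print(w2sh(tipnow()),robot.current_contact_force(),robot.current_time_s())
f0=np.array(robot.current_contact_force())
r=robot.line_to(tcp(sh2w((-.010,-.052,.153))),O,velocity=.02,f_stop=10)
F=np.array(robot.current_contact_force())-f0
print(r,w2sh(tipnow()),F,[F@xh,F@yh],robot.current_time_s())
im=vision.grab_frame("top"); cv2.imwrite("pics/t2.png",im[:,:,::-1])
T=toolT();im=vision.grab_frame("wrist"); cv2.imwrite("pics/w2.png",im[:,:,::-1]); np.save("w2T.npy",T)
a=cv2.imread("pics/w2.png")[::-1,::-1]; b=cv2.imread("pics/t2.png")[110:260,230:450]
cv2.imwrite("pics/c2.png",np.vstack([cv2.resize(a[40:300,180:480],(600,520))[:300], cv2.resize(b,(600,300))]))
```

```text
[-0.0624 -0.0519  0.1527] [-0.4307 -0.6687 -0.041 ] 6.7083
True [-0.0159 -0.052   0.152 ] [-2.6581  1.2068  1.4922] [np.float64(-2.7187198024444643), np.float64(1.0631870439790794)] 8.8
```

View pics/c2.png

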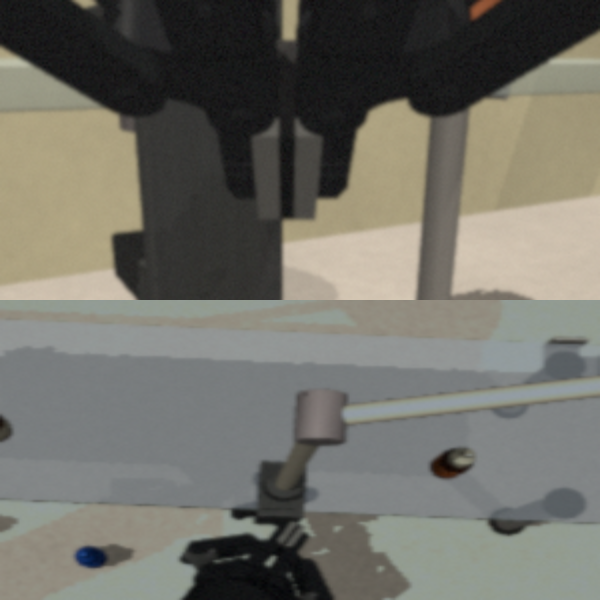

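Run:
```python
from h import *
np.set_printoptions(precision=4,suppress=True)
robot.line_to(tcp(sh2w((-.028,-.052,.153))),O,velocity=.05)
f0=np.array(robot.current_contact_force()); print(w2sh(tipnow()),f0)
r=robot.line_to(tcp(sh2w((-.008,-.052,.153))),O,velocity=.01,f_stop=11)
F=np.array(robot.current_contact_force())-f0
print(r,w2sh(tipnow()),F,[F@xh,F@yh],robot.current_time_s())
```

```text
[-0.0283 -0.052   0.153 ] [0.4894 0.5229 1.1021]
True [-0.0159 -0.0521  0.152 ] [-1.7324  0.0205  0.8176] [np.float64(-1.7310063325889617), np.float64(-0.07200618919165523)] 10.5833
```

A second push, slower and with a higher threshold, stopped at the same place (x = −0.0159). That is the hard stop, so the clamp is home. Next I'll back off and look at the knob before engaging it.

Run:
```python
from h import *
np.set_printoptions(precision=4,suppress=True)
robot.line_to(tcp(sh2w((-.075,-.045,.150))),O,velocity=.12)
robot.line_to(tcp(sh2w((-.065,-.001,.089))),O,velocity=.12)
print(w2sh(tipnow()),robot.current_contact_force(),robot.current_time_s(),robot.current_joint_positions())
T=toolT();im=vision.grab_frame("wrist"); cv2.imwrite("pics/w3.png",im[:,:,::-1]); np.save("w3T.npy",T)
from fit import lobe_pts
b=im[:,:,::-1].copy()
for k in range(4):
    for P in lobe_pts(.020,-.041,.091,19,k): cv2.circle(b,tuple(int(round(v)) for v in proj('wrist',P,T)),0,(0,0,255),-1)
a=b[::-1,::-1][60:300,160:480]
cv2.imwrite("pics/w3c.png",cv2.convertScaleAbs(cv2.resize(a,None,fx=2.4,fy=2.4,interpolation=cv2.INTER_CUBIC),alpha=1.8))
```

```text
[-0.0647 -0.0015  0.0893] [-0.0017 -0.6947 -0.0882] 12.0083 [-21.8071  17.604  -17.9361 138.1983  90.4812  50.566  -56.6177]
```

View pics/w3c.png

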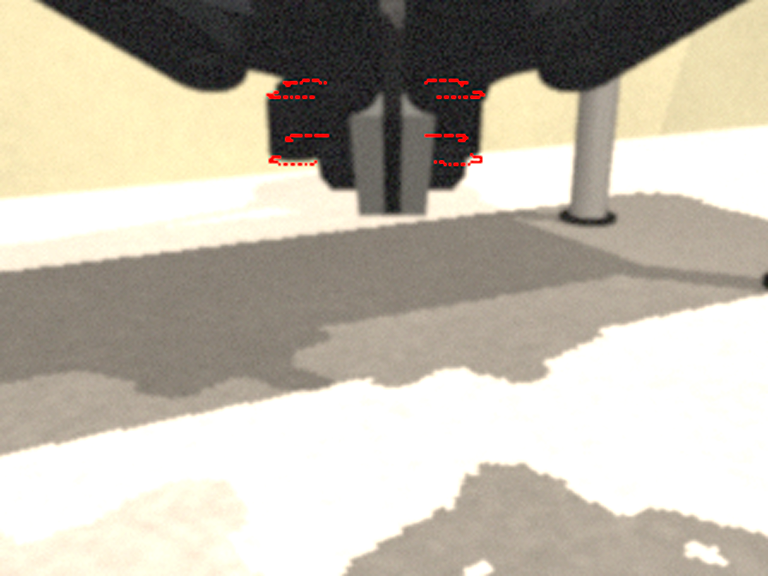

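The knob's visible outline, columns 270–484 in the crop, matches the predicted lobes at 19°. I'll start the first stroke now.

```bash
cat > k.py <<'E'
from h import *
np.set_printoptions(precision=2,suppress=True)
AX=np.array([.020,-.041])
def ut(phi): a=np.radians(phi); return np.array([np.cos(a),np.sin(a)]),np.array([-np.sin(a),np.cos(a)])
def c(phi,s=.030,off=.018): u,t=ut(phi); return s*u-off*t
def go(rel,z=.089,v=.1,f=None): return robot.line_to(tcp(sh2w((AX[0]+rel[0],AX[1]+rel[1],z))),O,velocity=v,f_stop=f)
def Fsh(): F=np.array(robot.current_contact_force()); return np.array([F@xh,F@yh,F[2]])
def rel(): return (w2sh(tipnow())[:2]-AX)*1000
def tq(phi,F,s=.030):  # lobe-end equivalent N
    u,t=ut(phi); p=s*u-.008*t; Fk=-F[:2]; return (p[0]*Fk[1]-p[1]*Fk[0])/.040
def stroke(phis,f0,flim,v=.03,s=.030,off=.018,z=.089):
    for ph in phis:
        Fs=Fsh()-f0
        th=max(2.0,flim-np.linalg.norm(Fs))
        hit=go(c(ph,s,off),z,v,th); F=Fsh()-f0
        print(round(ph),'hit' if hit else '',rel(),'F',F,'N@lobe',round(tq(ph,F,s),1),'t',round(robot.current_time_s(),2))
        if hit: return True
    return False
def out(v=.15):
    r=rel()/1000; go((-.075,r[1]+.012),v=v)
E
python3 - <<'E'
from k import *
go((-.045,.032)); go((-.036,.022))
f0=Fsh(); print(f0,rel(),robot.current_time_s())
stroke([199,212,225,238,250],f0,13)
E
```

```text
[-0.47 -0.27  0.33] [-36.39  21.46] 12.9
199  [-34.25   7.14] F [ 0.44 -0.71 -0.4 ] N@lobe -0.6 t 13.54
212  [-34.72   1.61] F [-0.22  5.31 -0.18] N@lobe 4.0 t 13.96
225  [-34.73  -8.83] F [-2.49  3.4  -0.67] N@lobe 3.3 t 14.38
238  [-31.45 -16.23] F [-1.37  3.6  -0.82] N@lobe 2.8 t 14.79
250  [-27.14 -22.12] F [-0.43  3.38 -1.45] N@lobe 1.8 t 15.18
```

```bash
cat >> k.py <<'E'
def cycle(flim=13,v=.03,end=252,first=(158,175,192,209,226,240)):
    r=rel()/1000
    go((-.070,r[1]),v=.2); go((-.068,.040),v=.25); go((-.024,.040),v=.15)
    robot.pause(.1); f0=Fsh(); print('base',f0,rel(),round(robot.current_time_s(),2))
    return stroke(list(first)+[end],f0,flim,v,off=.016)
E
python3 - <<'E'
from k import *
cycle()
E
```

```text
base [-0.58  0.36 -0.63] [-25.18  39.07] 16.49
158 hit [-23.69  35.38] F [0.86 1.62 0.69] N@lobe 1.4 t 16.89
```

Run:
```python
from k import *
from fit import lobe_pts
T=toolT();im=vision.grab_frame("wrist"); s=vision.grab_frame("scene"); tt=vision.grab_frame("top")
a=im[::-1,::-1,::-1][40:300,160:500].copy()
cv2.imwrite("pics/w4.png",im[:,:,::-1]);cv2.imwrite("pics/s4.png",s[:,:,::-1])
A=cv2.convertScaleAbs(cv2.resize(a,(680,520)),alpha=1.8)
cv2.imwrite("pics/w4c.png",A)
b=s[170:240,300:390,::-1]; cv2.imwrite("pics/s4c.png",cv2.convertScaleAbs(cv2.resize(b,None,fx=7,fy=7,interpolation=cv2.INTER_CUBIC),alpha=2.2))
```

```text
(no output)
```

View pics/w4c.png

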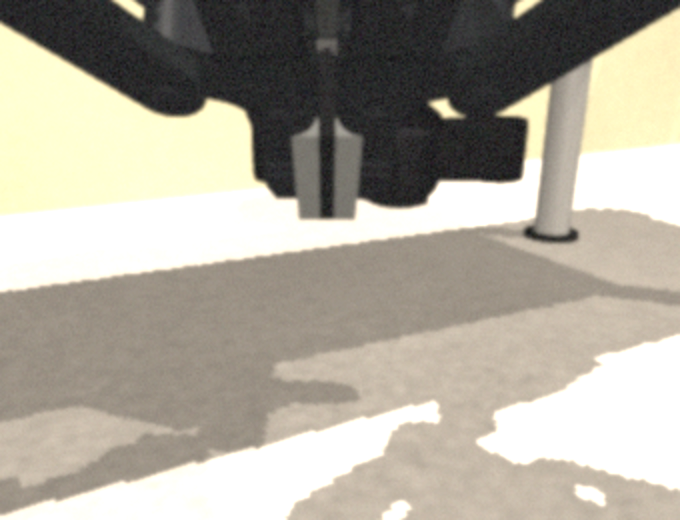

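View pics/s4c.png

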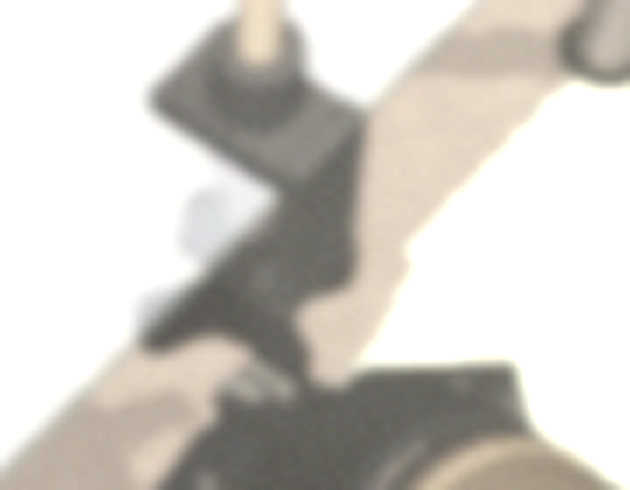

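Run:
```python
from k import *
f0=np.array([-0.58,0.36,-0.63])
go((-.0245,.0385),v=.05); robot.pause(.2); print(rel(),Fsh())
h=go((-.0242,.0300),v=.01,f=8); print(h,rel(),Fsh()-f0,robot.current_time_s())
```

```text
[-24.56  37.67] [-0.41 -0.82 -0.3 ]
False [-24.17  34.28] [-2.87  6.03  2.88] 18.4917
```

```bash
cat >> k.py <<'E'
WP=[(163,.036,17),(173,.036,16),(183,.035,14),(195,.033,14),(210,.031,13),(225,.030,13),(240,.030,13),(254,.030,13)]
def stroke2(f0,wp=WP,v=.03,off=.017,z=.089):
    for ph,s,fl in wp:
        Fs=Fsh()-f0
        hit=go(c(ph,s,off),z,v,max(2.,fl-np.linalg.norm(Fs))); F=Fsh()-f0
        print(ph,'hit' if hit else '',rel(),'tgt',c(ph,s,off)*1000,'F',F,'N@lobe',round(tq(ph,F,s),1),'t',round(robot.current_time_s(),2))
        if hit: return True
    return False
E
python3 - <<'E'
from k import *
stroke2(np.array([-0.58,0.36,-0.63]),v=.02)
E
```

```text
163  [-29.09  28.77] tgt [-29.46  26.78] F [0.23 5.59 1.47] N@lobe 4.6 t 18.95
173  [-32.84  21.91] tgt [-33.66  21.26] F [4.12 3.48 0.06] N@lobe 4.3 t 19.45
183  [-35.5   15.52] tgt [-35.84  15.14] F [3.18 3.67 0.58] N@lobe 3.7 t 19.93
195  [-36.78   7.66] tgt [-36.28   7.88] F [-0.65  3.98  1.23] N@lobe 3.4 t 20.44
210  [-36.15  -1.61] tgt [-35.35  -0.78] F [-1.63  2.88 -0.14] N@lobe 2.6 t 21.02
225  [-33.52  -9.5 ] tgt [-33.23  -9.19] F [-1.21  2.92 -1.23] N@lobe 2.4 t 21.61
240  [-29.64 -17.53] tgt [-29.72 -17.48] F [-1.38  2.4  -0.16] N@lobe 2.1 t 22.21
254  [-24.31 -23.73] tgt [-24.61 -24.15] F [-2.76  4.81  1.69] N@lobe 3.8 t 22.77
```

```bash
cat >> k.py <<'E'
def cycle2(v=.03,wp=WP):
    r=rel()/1000
    go((-.068,r[1]),v=.2); go((-.066,.040),v=.25); go((-.0245,.040),v=.15)
    robot.pause(.1); f0=Fsh(); print('base',f0,rel(),round(robot.current_time_s(),2))
    return stroke2(f0,wp,v)
E
python3 - <<'E'
from k import *
cycle2(v=.025)
E
```

```text
base [-0.57  0.77  1.07] [-25.65  39.04] 24.07
163  [-29.14  29.24] tgt [-29.46  26.78] F [ 1.37  4.29 -1.23] N@lobe 4.1 t 24.79
173  [-32.88  23.23] tgt [-33.66  21.26] F [ 3.95  3.79 -2.06] N@lobe 4.5 t 25.22
183  [-34.85  17.7 ] tgt [-35.84  15.14] F [ 3.56  3.93 -1.82] N@lobe 4.0 t 25.62
195  [-35.36  11.5 ] tgt [-36.28   7.88] F [ 1.94  6.22 -0.88] N@lobe 5.2 t 26.07
210  [-34.57   3.35] tgt [-35.35  -0.78] F [ 0.29  6.62 -0.3 ] N@lobe 5.0 t 26.57
225  [-33.94  -6.83] tgt [-33.23  -9.19] F [-1.87  5.22 -1.02] N@lobe 4.2 t 27.07
240  [-30.77 -14.86] tgt [-29.72 -17.48] F [-2.26  5.2  -1.81] N@lobe 4.1 t 27.57
254  [-25.64 -20.85] tgt [-24.61 -24.15] F [-3.59  6.39 -0.21] N@lobe 4.9 t 28.06
```

Run:
```python
from k import *
cycle2(v=.022)
```

```text
base [0.   0.31 0.94] [-25.71  39.02] 29.34
163  [-28.19  32.21] tgt [-29.46  26.78] F [ 4.44  5.97 -3.37] N@lobe 6.8 t 30.13
173  [-31.6   27.65] tgt [-33.66  21.26] F [ 5.57  5.74 -3.57] N@lobe 6.7 t 30.6
183  [-33.64  23.15] tgt [-35.84  15.14] F [ 4.65  9.3  -3.37] N@lobe 8.9 t 31.04
195 hit [-33.62  23.24] tgt [-36.28   7.88] F [ 0.65 -0.01 -0.01] N@lobe -0.0 t 31.27
```

```bash
cat >> k.py <<'E'
def phi_of(r,off=17.):
    d=np.hypot(*r); return np.degrees(np.arctan2(r[1],r[0]))%360+np.degrees(np.arcsin(off/d)), np.sqrt(d*d-off*off)
def tq2(F,r,off=17.):
    ph,s=phi_of(r,off); u,t=ut(ph); p=s*u-8*t; Fk=-F[:2]; return ph,s,(p[0]*Fk[1]-p[1]*Fk[0])/40
def creep(start,dirphi,nmax,step=.001,lim=10.3,v=.01,z=.089):
    go(start,z=z,v=.06); robot.pause(.25); f0=Fsh(); print('base',f0,rel())
    u,t=ut(dirphi)
    for i in range(1,nmax+1):
        go(np.array(start)+t*step*i,z,v); F=Fsh()-f0; F=(F+Fsh()-f0)/2; r=rel(); ph,s,N=tq2(F,r)
        print(i,r,'F',F,'phi %.1f s %.1f N %.1f t %.2f'%(ph,s,N,robot.current_time_s()))
        if N>lim: break
E
python3 - <<'E'
from k import *
creep((-.0327,.029),172,18)
E
```

```text
base [-0.62  0.49  0.02] [-33.01  28.18]
1 [-32.95  27.66] F [ 0.85 -0.45 -0.2 ] phi 163.3 s 39.5 N 0.0 t 32.02
2 [-33.    26.89] F [ 0.26 -0.57 -0.86] phi 164.4 s 39.0 N -0.4 t 32.27
3 [-33.16  25.9 ] F [ 0.99 -0.72  0.43] phi 165.8 s 38.5 N -0.2 t 32.52
4 [-33.29  24.91] F [ 0.61 -0.75 -0.09] phi 167.3 s 37.9 N -0.4 t 32.77
5 [-33.42  23.97] F [0.22 0.08 0.53] phi 168.8 s 37.4 N 0.2 t 33.02
6 [-33.45  23.49] F [ 1.09  0.22 -0.04] phi 169.5 s 37.2 N 0.6 t 33.27
7 [-33.48  23.18] F [0.81 2.47 0.28] phi 170.0 s 37.0 N 2.5 t 33.52
8 [-33.55  22.78] F [ 0.93  4.67 -0.43] phi 170.6 s 36.8 N 4.4 t 33.77
9 [-33.59  22.62] F [0.35 5.42 0.35] phi 170.9 s 36.8 N 4.9 t 34.02
10 [-33.61  22.44] F [0.32 7.06 0.47] phi 171.1 s 36.7 N 6.3 t 34.27
11 [-33.64  22.35] F [ 0.19  8.08 -0.75] phi 171.3 s 36.6 N 7.1 t 34.52
12 [-33.66  22.22] F [-0.06  8.45 -0.03] phi 171.5 s 36.6 N 7.4 t 34.77
13 [-33.71  22.06] F [0.89 9.67 1.03] phi 171.8 s 36.5 N 8.8 t 35.02
14 [-33.75  21.85] F [ 0.15 11.54  1.13] phi 172.1 s 36.4 N 10.1 t 35.27
15 [-33.87  21.36] F [-0.79 10.48  0.43] phi 172.9 s 36.3 N 8.9 t 35.52
16 [-34.08  20.55] F [-0.64 11.8   1.47] phi 174.2 s 36.0 N 10.1 t 35.77
17 [-34.25  19.84] F [-0.4  11.98  1.44] phi 175.4 s 35.7 N 10.4 t 36.02
```

The knob now turns at about 10 N at the lobe end: N plateaued at 9–10.4 while the angle moved from 172 to 175°. I'll back off and check with a light touch that the clamp is still home.

Run:
```python
from k import *
go((-.034,.030),v=.05); go((-.075,.036),v=.15)
robot.line_to(tcp(sh2w((-.075,-.045,.150))),O,velocity=.12)
robot.line_to(tcp(sh2w((-.030,-.052,.153))),O,velocity=.1); robot.pause(.2)
np.set_printoptions(precision=4,suppress=True)
h=robot.line_to(tcp(sh2w((-.008,-.052,.153))),O,velocity=.01,f_stop=5); print(h,w2sh(tipnow()),Fsh(),robot.current_time_s())
robot.line_to(tcp(sh2w((-.11,-.022,.142))),O,velocity=.12)
T=toolT();im=vision.grab_frame("wrist"); s=vision.grab_frame("scene"); t=vision.grab_frame("top")
for n,i in dict(w5=im,s5=s,t5=t).items(): cv2.imwrite(f"pics/{n}.png",i[:,:,::-1])
a=cv2.rotate(im[180:350,280:450,::-1],cv2.ROTATE_180)
cv2.imwrite("pics/c5.png",np.hstack([cv2.convertScaleAbs(cv2.resize(a,(400,400)),alpha=1.8),cv2.convertScaleAbs(cv2.resize(s[170:240,310:380,::-1],(400,400)),alpha=1.8)]))
print(robot.current_time_s())
```

```text
True [-0.0163 -0.0521  0.1521] [-0.7785  0.3952  1.5561] 39.9333
41.0583
```

View pics/c5.png

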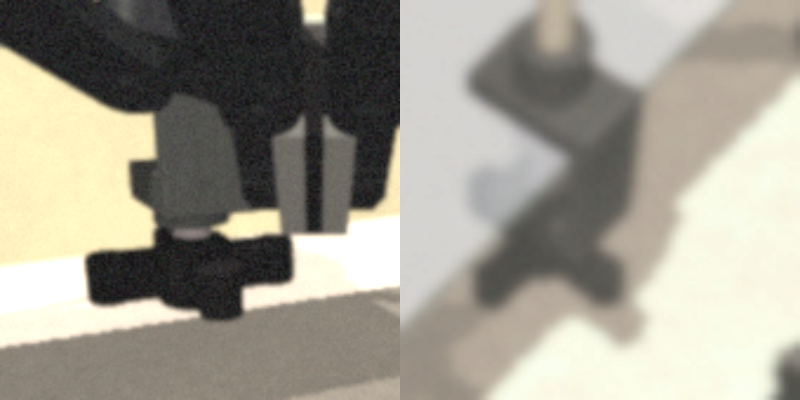

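View pics/s5.png

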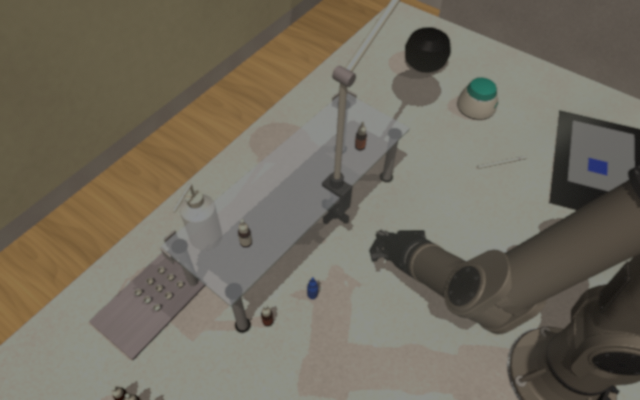

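View pics/t5.png

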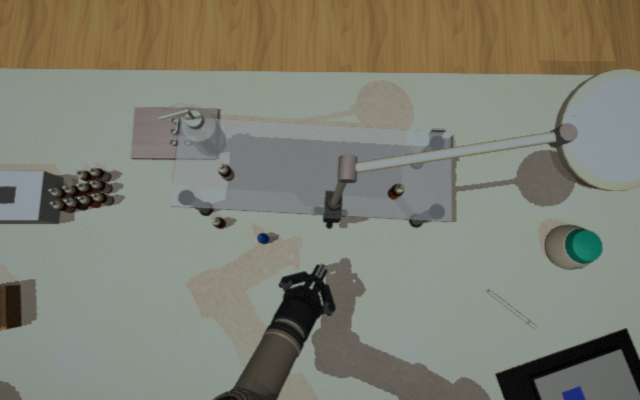

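The clamp touches at x = −0.0163 m, against −0.0159 m when first pushed home. The bottles are in the same pixels as at the start, at scene (245,236), (361,137) and (267,316). A lobe faces the camera in the wrist view, which fits about 175°. The arm is clear, so I'm handing in.

Run:
```python
from station import robot, workorder
workorder.close_job(); print(robot.current_time_s())
```

```text
the job is handed in; nothing more can be done
the job is handed in; nothing more can be done
```

The clamp is home against the glass edge and the knob is tightened to about 10 N at the lobe end; I handed the job in at about 41 s.

- **Clamp:** I pushed it in with shut fingertips until it met the hard stop. A second, slower push stopped at the same place.
- **Knob:** I turned it about 0.7 turn anticlockwise in several strokes. Free turning took about 2–4 N at the lobe end. In the last slow creep it turned on at 9–10.4 N, and I stopped there. The lever arm is estimated, so the true value is likely 9–12 N.
- **Last checks:** A light 5 N touch, made after tightening, found the clamp face within 0.4 mm of its home position. All bottles looked unmoved in the scene and top views. The arm was clear of everything when I handed in.
- **What disagreed:** One early stroke stopped on its force limit while the knob was still nearly free, because the push was at a poor angle on the lobe. I changed the path and went on. The clamping force itself could not be read directly.

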